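# Back the tape winder off by one notch

### The arm

A 6-joint arm with a two-finger parallel gripper is mounted at the origin on a cart in front of the work surface, level with it; the furniture and walls round the work are solid. World frame = base frame: x ahead of the robot, y to its left, z up, the work surface at z = 0. Lengths are in m, angles in rad, forces in N, time in s.
With the tool pointing down it reaches from about 0.225 to 0.875 m from the base axis. Payload 3.4 kg.
Tool frame: the origin (TCP) lies midway between the tips of the shut fingers; the grasp point (between the pads) lies 19 mm behind it (pinch_z is the distance from the TCP to the grasp point, in m); z points along the fingers, y is the line along which they close (so a half turn about z gives the same grasp; the last joint's range is limited). The gripper opens to 85 mm and grips with 20 to 120 N. Pads are 22 mm wide; open, the fingers measure 114 mm over their backs; the gripper's body (76 mm by 85 mm) begins 54 mm behind the grasp point. The pads swing forward as they close: fully open they stand 13 mm farther back than shut.
Start: joints at [0.99, 0.276, 1.505, -0, 1.361, -0.121], TCP at [0.255, 0.515, 0.231] pointing down, gripper open.
Joint ranges: [-2.89, 2.89], [-0.75, 2.08], [0.22, 2.7], [-1.18, 4.32], [0.11, 2.71], [-2.7, 2.7]. Speed limits (rad/s): [2.57, 2.57, 3.14, 3.14, 3.14, 3.14].

### API

Orientations are given as a unit quaternion [w, x, y, z].
In Python, from rig import get_state, get_image, sign_off, pinch_z gives the robot as it stands.
- The arm moves only by the tool send_rows, never from a script. Its argument "steps" is one flat list of numbers, 5 for each row, row after row: the gripper's target within -1 to 1 (fully open at 1, half-way at 0, shut at -1), then the shift along the tool's x, y, z in cm, then the turn about the tool's z in degrees. In form: [gripper, x, y, z, roll, gripper, x, y, z, roll, ...]. A call has 1 to 12 rows; each row shifts and turns the commanded pose from where the row before left it, along the tool's axes as they then stand; what a row does not reach is not made up. A row lasts 1/10 s, in which the tool goes at most 50 mm and 8.59 degrees, less where a joint would pass 70% of its speed; a pose out of reach is approached as far as the arm can. A call is refused whole if a number of a shift passes 5 or a number of a turn 8.59, either way. A call with a gripper value outside its range is refused whole. The fingers move at their own pace and stop on an object; "newtons" is the grip in N (left out, the last holds). Time passes only in rows, so rows that do not move let the fingers close. It gives the time, the measured TCP pose, the force, the opening and the grip force at its end, in the units of the state.
- get_state(): the state, without advancing time (a new reading comes with each control period).
- get_image(name): name is "scene" or "side" or "wrist"; returns a dict with "color" (420x560x3 uint8, red, green, blue), "mtx" (3x3 intrinsics, pixels), "k1" (the pictures are not rectified: a ray, as slopes to the right and down, at radius r is drawn at 1 + k1 r^2 times it, then the intrinsics apply), "T" (4x4, takes a point from camera to world coordinates); the wrist camera has in their place "mount" (4x4, takes a point from camera to tool coordinates, whose origin is the TCP and whose axes are the flange's). Camera axes: x right, y down, z forward; pixel columns grow to the right and rows downward; lengths in m; the calibration is good to about 2 mm. A picture is of the moment at which its call begins: read the wrist's pose just before it. There is no depth.
- sign_off(): hands the job in; it is judged then, once.
The state is a dict: "clock": time; "qpos": joint angles; "qd": joint speeds; "effort": joint torques, N m; "position": TCP position; "ee_rot": TCP orientation; "contact_force": force on the tool from outside, world axes, zero at the start; "moment": the same for the moment, N m; "width": finger opening in m; "gripper_force": force on a finger pad.
Only numpy, scipy, OpenCV 4.12 (cv2) and the standard library are available. Lean on these libraries where they do the work, as an engineer would, in place of code of your own. Each camera call takes 0.05 s, during which the arm holds its last target. There are 200 camera calls.

### The job

The tape winder has been wound one notch too far. With a fingertip, tip the pawl back by its red knob so that it stays lifted out of the teeth, gently push the wheel back exactly one notch (clockwise seen from above) by one of its upright pins, then push the knob towards the wheel again so that the pawl drops fully into the next notch. Pick nothing up, and leave the jars and the other things on the table where they are.

Things in the scene. Friction and masses are not known exactly. Their poses are not given: they have to be found in the camera images.
- winder: The tape winder, fixed to the table: grey base plate 212 x 272 mm, 11 mm thick. Frame origin on the table top under the wheel's upright axle, z up. The pawl stands at +y of this frame; its bracket is 34 mm wide and 30 mm deep, centred 128 mm from the wheel's axle, top 67 mm above the table.
- wheel (a joint): Angle of the ratchet wheel (rad), near 0 at the start; counter-clockwise seen from above is positive, so pushing it back makes it negative. One notch is 0.524 rad (30 degrees). It turns stiffly (about 1 N at a pin) and stays where it is left. Pawl in: the steep tooth faces stop it turning clockwise. A notch leaves the nose about 0.06 rad of play.
- wheel_hub (a point): Point on the wheel's axle at the height of the disc's top, 30 mm above the table. Aluminium disc of 196 mm diameter; 12 dark saw teeth 10 mm high stand on its rim, 78 to 96 mm from the axle; their long slopes guide the nose on into the notch if the wheel stops a little short. A roll of brown tape, 66 mm in diameter, is fixed on the middle, its top 78 mm (hub end 86 mm) above the table.
- yellow_pin (a point): Top centre of the one yellow pin, 72 mm above the table. Six upright round pins (five black), 10 mm in diameter, turn with the wheel, 62 mm from its axle, every 60 degrees, free from 33 to 72 mm above the table; any may be pushed. With the wheel at 0 the yellow one is on the winder's -x side and the others at 60, 120, ... degrees from it.
- pawl (a joint): Angle of the pawl (rad): 0 = nose fully down in a notch, 0.7 = tipped fully back, at its stop. The weight of its knob and nose keeps it down when below about 0.35 and keeps it tipped back when above about 0.53; about 0.5 N at the knob moves it.
- pawl_axle (a point): Middle of the pawl's level axle, which is parallel to the winder's x axis: 128 mm from the wheel's axle along the winder's +y, 55 mm above the table. The nose reaches from here to the teeth. Beyond it, to the left and back, stand blocks of fixed jars 112 mm tall: keep clear of them.
- pawl_knob (a point): Centre of the red ball knob, 22 mm in diameter, on the pawl's thumb lever, 55 mm from the pawl's axle. Pawl down: 107 mm above the table, 109 mm from the wheel's axle towards winder +y. Tipped back: 107 mm up, 147 mm from the wheel's axle. Pushing it level away from the wheel lifts the nose out; pushing it towards the wheel lowers it.
- jar_left: Loose filled glass jar with a black and silver lid, 69 mm in diameter, 112 mm tall, 0.46 kg, standing at the front left of the table; origin under its centre. Bystander.
- jar_right: Loose filled glass jar with a black and silver lid, 69 mm in diameter, 112 mm tall, 0.46 kg, standing at the front right of the table; origin under its centre. Bystander.
- stapler: Grey and black stapler at the front left, 32 x 137 x 44 mm; origin under its centre. Bystander.
- lid: Loose jar lid, black and silver, 65 mm in diameter, 16 mm high, at the front left; origin under its centre. Bystander.
- marker: White and black felt marker lying at the front left, 17 x 130 x 18 mm; origin under its centre. Bystander.

How it is judged:
By the outcome, as a careful person would: the job done as asked, in the order asked, and still so for the second after the job is handed in, with the robot touching nothing.
It also fails if it takes over 61 s, if anything falls off the work surface, if the arm or the gripper's body presses on something with over 40 N, if the wrist force passes 120 N, or if a joint passes its speed limit or range.

## Working session

There is one attempt and no reset: what is moved stays moved. The work goes in short steps, Python scripts to look and compute and a tool call to move; the robot and the scene stay as the last step left them, time stands still between calls to the robot, and variables do not carry over. Pictures are saved under pics/ and viewed, at most 10 in all, crops included, and the job is handed in when it is done.

Besides the shell and the picture viewer there is one more tool, called after ">>>" as a command line: name --argument value ..., lists and objects as JSON in quotes. send_rows: Moves the arm, as the interface text tells. Its arguments: {"type":"object","properties":{"steps":{"type":"array"},"newtons":{"type":"number"}},"required":["steps"]}

```bash
mkdir -p pics; cat > h.py <<'E'
import numpy as np, cv2
from rig import get_state, get_image, sign_off, pinch_z
def ray(im,u,v,T=None):
    K=np.array(im["mtx"]);k=im["k1"]
    p=np.array([(u-K[0,2])/K[0,0],(v-K[1,2])/K[1,1]]);q=p.copy()
    for _ in range(30): q=p/(1+k*(q@q))
    T=np.array(im["T"]) if T is None else T
    return T[:3,3],T[:3,:3]@np.array([q[0],q[1],1])
def onz(im,u,v,z,T=None):
    o,d=ray(im,u,v,T);return o+d*(z-o[2])/d[2]
def proj(im,P,T=None):
    T=np.array(im["T"]) if T is None else T
    c=T[:3,:3].T@(np.asarray(P)-T[:3,3]);q=c[:2]/c[2];q=q*(1+im["k1"]*(q@q));K=np.array(im["mtx"])
    return K[0,0]*q[0]+K[0,2],K[1,1]*q[1]+K[1,2]
def blob(im,lo,hi,lo2=None,hi2=None,n=3):
    h=cv2.cvtColor(im["color"],cv2.COLOR_RGB2HSV);m=cv2.inRange(h,lo,hi)
    if lo2: m|=cv2.inRange(h,lo2,hi2)
    _,_,s,c=cv2.connectedComponentsWithStats(m)
    o=np.argsort(-s[1:,4])[:n]+1
    return [(c[i].round(1).tolist(),s[i].tolist()) for i in o]
RED=((0,150,70),(7,255,255),(172,150,70),(180,255,255)); YEL=((22,140,110),(34,255,255))
def save(im,n): cv2.imwrite("pics/"+n,im["color"][:,:,::-1])
E
python3 - <<'E'
from h import *
s=get_state();print(s["clock"],s["position"],s["ee_rot"],s["width"])
for n in("scene","side"):
    im=get_image(n);save(im,n+"0.png");print(n,"red",blob(im,*RED),"yel",blob(im,*YEL));print(np.array(im["T"]).round(3).tolist())
E
```

```text
0.0 [0.25488624 0.51484335 0.23042281] [-3.27341923e-04  2.27911600e-01  9.73681395e-01 -8.58158324e-04] 0.08586152628715144
scene red [([478.0, 290.9], [453, 275, 55, 29, 682]), ([323.9, 232.3], [320, 230, 9, 6, 19]), ([322.9, 219.9], [321, 218, 5, 5, 16])] yel [([442.7, 158.2], [436, 149, 15, 19, 136]), ([426.8, 149.5], [423, 142, 10, 17, 82]), ([550.4, 217.8], [547, 214, 9, 8, 39])]
[[0.715, -0.496, 0.494, -0.15], [-0.7, -0.507, 0.504, -0.77], [0.0, -0.706, -0.709, 0.992], [0.0, 0.0, 0.0, 1.0]]
side red [([242.8, 159.5], [234, 154, 21, 12, 111]), ([9.3, 148.3], [0, 143, 19, 12, 108]), ([5.3, 159.9], [0, 157, 13, 6, 34])] yel [([148.3, 161.7], [148, 161, 2, 2, 3]), ([287.0, 192.0], [287, 191, 1, 3, 3]), ([272.0, 284.0], [272, 283, 1, 3, 3])]
[[-0.999, -0.037, 0.016, 0.467], [-0.031, 0.45, -0.893, 1.23], [0.026, -0.892, -0.451, 0.793], [0.0, 0.0, 0.0, 1.0]]
```

View pics/scene0.png

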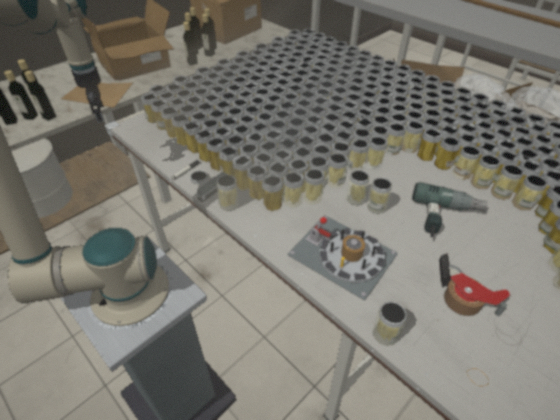

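View pics/side0.png

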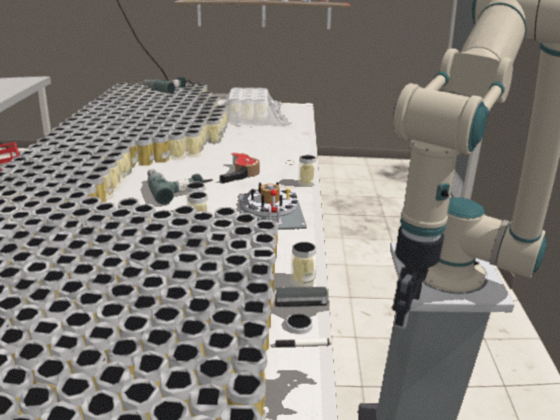

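The scene view shows the winder at about (345,255), with its knob near (323,220) and tape roll near (352,243). The side view shows it near (270,200). I'll measure it and enlarge it.

```bash
python3 - <<'E'
from h import *
a=get_image("scene");b=get_image("side")
print("knob",onz(a,322.9,219.9,.107),"roll",onz(a,353,240,.086),"base corners",[onz(a,*p,.011).round(3).tolist() for p in((289,254),(330,216),(396,254),(358,291))])
A=cv2.resize(a["color"][200:300,280:405],None,fx=4.4,fy=4.4,interpolation=3);B=cv2.resize(b["color"][165:240,225:315],None,fx=3.3,fy=5.8,interpolation=3)[:435]
B=cv2.resize(B,(290,242));C=np.zeros((440,550+0,3),np.uint8);C[:A.shape[0],:A.shape[1]]=A
B=cv2.resize(b["color"][170:235,230:310],None,fx=3,fy=3,interpolation=3)
D=np.zeros((440,790,3),np.uint8);D[:,:550]=C;D[:B.shape[0],550:790]=B
cv2.imwrite("pics/c1.png",D[:,:,::-1])
E
```

```text
knob [ 0.52402294 -0.2628857   0.107     ] roll [ 0.54217916 -0.36638123  0.086     ] base corners [[0.414, -0.231, 0.011], [0.628, -0.213, 0.011], [0.649, -0.461, 0.011], [0.459, -0.462, 0.011]]
```

View pics/c1.png

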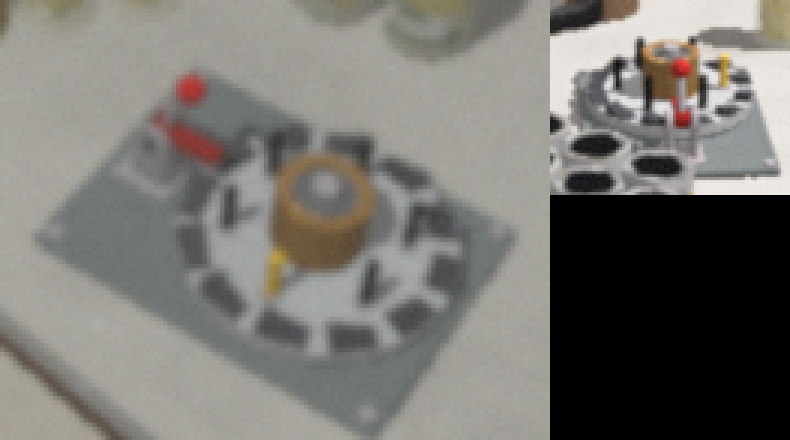

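The enlarged view shows the knob at about (323.4,220.5), the hub end at (353.9,242) and the yellow pin's top near (343,257). The winder's +y is close to world +y. I'll move above it with the fingers shut.

>>> send_rows --steps '[-1, -2.4, -2.53, -0.3, 0, -1, -2.4, -2.53, -0.3, 0, -1, -2.4, -2.53, -0.3, 0, -1, -2.4, -2.53, -0.3, 0, -1, -2.4, -2.53, -0.3, 0, -1, -2.4, -2.53, -0.3, 0, -1, -2.4, -2.53, -0.3, 0, -1, -2.4, -2.53, -0.3, 0, -1, -2.4, -2.53, -0.3, 0, -1, -2.4, -2.53, -0.3, 0, -1, -2.4, -2.53, -0.3, 0, -1, -2.4, -2.53, -0.3, 0]'

```text
clock: 1.4
position: [0.3786, 0.1141, 0.2674]
ee_rot: [0.0, 0.228, 0.974, 0.0]
contact_force: [0.0, 0.7, 0.4]
width: 0.0002
gripper_force: 0.0
```

>>> send_rows --steps '[-1, -2.4, -2.53, -0.3, 0, -1, -2.4, -2.53, -0.3, 0, -1, -2.4, -2.53, -0.3, 0, -1, -2.4, -2.53, -0.3, 0, -1, -2.4, -2.53, -0.3, 0, -1, -2.4, -2.53, -0.3, 0, -1, -2.4, -2.53, -0.3, 0, -1, -2.4, -2.53, -0.3, 0, -1, -2.4, -2.53, -0.3, 0, -1, -2.4, -2.53, -0.3, 0, -1, -2.4, -2.53, -0.3, 0, -1, -2.4, -2.53, -0.3, 0]'

```text
clock: 2.6
position: [0.5021, -0.2858, 0.3032]
ee_rot: [-0.0, 0.228, 0.974, 0.0]
contact_force: [0.1, 0.0, 0.3]
width: -0.0
gripper_force: 0.0
```

>>> send_rows --steps '[-1, 0, 0, 0, 8.5, -1, 0, 0, 0, 8.5, -1, 0, 0, 0, 8.5, -1, 0, 0, 0, 8.5, -1, 0, 0, 0, 8.5, -1, 0, 0, 0, 8.5, -1, 0, 0, 0, 0]'

```text
clock: 3.3
position: [0.5018, -0.2844, 0.303]
ee_rot: [-0.0, 0.625, 0.781, 0.0]
contact_force: [-0.2, 0.3, 0.1]
width: -0.0
gripper_force: 0.0
```

```bash
cat >> h.py <<'E'
from scipy.spatial.transform import Rotation as Ro
def pose():
    s=get_state();q=s["ee_rot"];T=np.eye(4);T[:3,:3]=Ro.from_quat([q[1],q[2],q[3],q[0]]).as_matrix();T[:3,3]=s["position"];return s,T
def wrist():
    s,T=pose();im=get_image("wrist");return s,T,im,T@np.array(im["mount"])
E
python3 - <<'E'
from h import *
s,T,im,C=wrist();print(s["clock"],T.round(3).tolist(),s["qpos"],s["width"]);print(C.round(3).tolist(),np.array(im["mount"]).round(3).tolist())
save(im,"w1.png");print("red",blob(im,*RED),"yel",blob(im,*YEL))
E
```

```text
3.3 [[-0.219, 0.976, -0.0, 0.502], [0.976, 0.219, 0.0, -0.284], [0.001, -0.0, -1.0, 0.303], [0.0, 0.0, 0.0, 1.0]] [-6.36241942e-01  2.48550506e-01  1.36811417e+00  8.89607816e-05
  1.52551269e+00 -8.57444391e-01] -1.4080702326323581e-05
[[0.976, 0.208, 0.071, 0.484], [0.22, -0.924, -0.314, -0.203], [-0.0, 0.322, -0.947, 0.447], [0.0, 0.0, 0.0, 1.0]] [[0.0, -0.947, -0.322, 0.084], [1.0, 0.0, 0.0, 0.0], [-0.0, -0.322, 0.947, -0.144], [0.0, 0.0, 0.0, 1.0]]
red [([305.0, 161.9], [297, 140, 19, 41, 461])] yel [([526.6, 413.4], [520, 408, 15, 12, 81]), ([253.2, 236.4], [251, 234, 6, 6, 30]), ([482.5, 9.5], [479, 8, 8, 4, 8])]
```

View pics/w1.png

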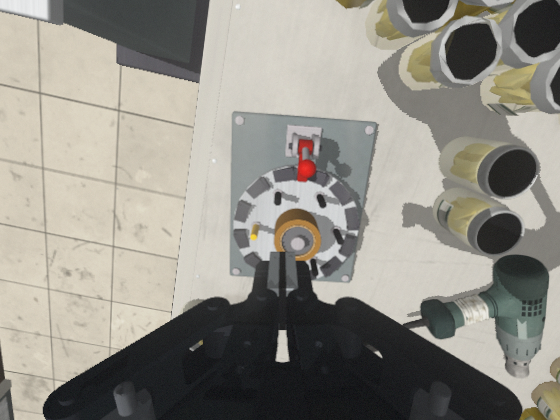

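Wrist view: knob at (306,170), hub end at (297,243), yellow pin at (253,236), plate corner screws at (239,120), (370,129) and (236,271). No jars stand close to the pawl.

```bash
python3 - <<'E'
from h import *
s,T,im,C=wrist()
P=lambda u,v,z:onz(im,u,v,z,C)[:2]
k=P(306,170,.107);h=P(297,243,.086);y=P(253.2,236.4,.072)
c=[P(239,120,.011),P(370,129,.011),P(236,271,.011),P(346,278,.011)]
print(k,h,y,np.round(c,3).tolist())
f=lambda v:np.degrees(np.arctan2(v[1],v[0]))
print("yaw: corners",f(c[1]-c[0]),f(c[0]-c[2])-90,"knob-hub",f(k-h)-90,np.hypot(*(k-h)),"yel",f(h-y),np.hypot(*(h-y)))
for j in[(385,80),(470,50)]: print(P(*j,.112))
a=get_image("scene");print("scene knob",onz(a,323.4,220.5,.107),"hub",onz(a,353.9,242,.086))
E
```

```text
[ 0.52645558 -0.2638938 ] [ 0.54228765 -0.36880717] [ 0.48164223 -0.37903631] [[0.426, -0.232], [0.615, -0.201], [0.465, -0.478], [0.654, -0.45]]
yaw: corners 9.10730835010228 8.935724735641642 knob-hub 8.581533074724732 0.10610122989946702 yel 9.574036705648707 0.061502053282784123
[ 0.58395381 -0.14978418]
[ 0.66112675 -0.10185395]
scene knob [ 0.52323299 -0.26557818  0.107     ] hub [ 0.53800426 -0.37301179  0.086     ]
```

>>> send_rows --steps '[-1, 0, 0, 0, 3.6, -1, -1.3, 2.6, 2, 0, -1, 0, 0, 3, 0, -1, 0, 0, 3, 0, -1, 0, 0, 3, 0, -1, 0, 0, 3, 0, -1, 0, 0, 3, 0, -1, 0, 0, 0.3, 0, -1, 0, 0, 0, 0]'

```text
clock: 4.35
position: [0.5295, -0.2931, 0.13]
ee_rot: [-0.001, 0.649, 0.761, -0.0]
contact_force: [0.2, -0.9, 0.8]
width: -0.0003
gripper_force: 0.0
```

```bash
cat >> h.py <<'E'
H=np.array([.542,-.370]);a=np.radians(9);W=np.array([[np.cos(a),np.sin(a)],[-np.sin(a),np.cos(a)]])
def wc(p): return (W@(np.array(p)[:2]-H)).round(4)
E
python3 - <<'E'
from h import *
s,T,im,C=wrist();print(s["clock"],T[:3,3],"winder",wc(T[:3,3]),np.degrees(np.arctan2(T[1,0],T[0,0])))
save(im,"w2.png")
b=blob(im,*RED);print(b)
E
```

```text
4.35 [ 0.52946341 -0.293074    0.1299616 ] winder [-0.0003  0.0779] 99.11176898651468
[([285.3, 185.0], [268, 143, 36, 75, 1478])]
```

View pics/w2.png

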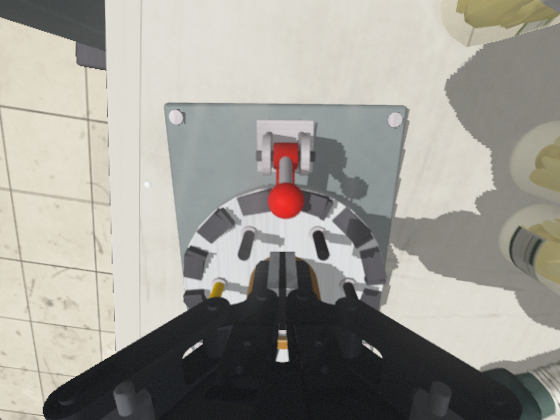

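The shut fingertips (282,255) line up with the knob (285,201), with a clear gap. I'll lower and push the knob back.

>>> send_rows --steps '[-1, 0, 0, 1.6, 0, -1, 0, 0, 1.6, 0, -1, 0.5, 0, 0, 0, -1, 0.5, 0, 0, 0, -1, 0.5, 0, 0, 0, -1, 0.5, 0, 0, 0, -1, 0.5, 0, 0, 0, -1, 0.5, 0, 0, 0, -1, 0.5, 0, 0, 0, -1, 0.5, 0, 0, 0]'

```text
clock: 5.4
position: [0.5231, -0.2531, 0.0982]
ee_rot: [-0.0, 0.649, 0.761, 0.0]
contact_force: [0.2, -1.0, 0.3]
width: -0.0002
gripper_force: 0.0
```

>>> send_rows --steps '[-1, 0.3, 0, 0, 0, -1, 0.2, 0, 0, 0, -1, 0, 0, 0, 0]'

```text
clock: 5.7
position: [0.5225, -0.2485, 0.0983]
ee_rot: [-0.0, 0.649, 0.761, 0.0]
contact_force: [-0.3, -0.4, -0.6]
width: 0.0002
gripper_force: 0.0
```

```bash
python3 - <<'E'
from h import *
s,T,im,C=wrist();print(s["clock"],wc(T[:3,3]),T[2,3])
save(im,"w3.png");print(blob(im,*RED))
E
```

```text
5.7 [-0.0002  0.1231] 0.09825462735819704
[([286.0, 232.9], [265, 212, 43, 43, 1428])]
```

View pics/w3.png

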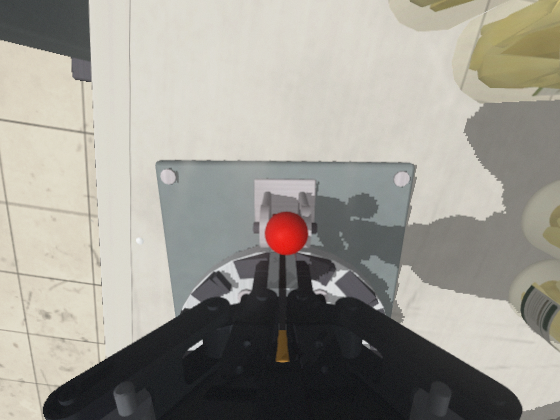

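The knob (286,233) touches the fingertip (283,254) and looks tipped back. I'll retreat and move over to the yellow pin.

>>> send_rows --steps '[-1, -0.7, 0, 0, 0, -1, -0.8, 0, 0, 0, -1, 0, 0, -3, 0, -1, 0, 0, -3, 0, -1, 0, 0, -2, 0, -1, -3.4, -1.45, 0, 0, -1, -3.4, -1.45, 0, 0, -1, -3.3, -1.45, 0, 0, -1, -3.3, -1.45, 0, 0, -1, 0, 0, 0, 0, -1, 0, 0, 0, 0]'

```text
clock: 6.85
position: [0.4882, -0.4065, 0.1778]
ee_rot: [-0.0, 0.65, 0.76, 0.0]
contact_force: [-1.1, 0.3, 0.6]
width: -0.0
gripper_force: 0.0
```

```bash
python3 - <<'E'
from h import *
s,T,im,C=wrist();print(s["clock"],wc(T[:3,3]),T[2,3])
save(im,"w4.png");r=blob(im,*RED);y=blob(im,*YEL);print(r,y)
print("knob",wc(onz(im,*r[0][0],.107,C)),"yel",[wc(onz(im,*q[0],.060,C)) for q in y])
E
```

```text
6.85 [-0.0589 -0.0276] 0.17784745688580536
[([366.5, 32.3], [359, 0, 15, 60, 566]), ([351.8, 9.9], [349, 0, 8, 22, 113]), ([350.0, 23.0], [350, 23, 1, 1, 1])] [([279.1, 171.8], [274, 163, 11, 18, 146])]
knob [-0.0034  0.1036] yel [array([-0.0614,  0.0012])]
```

View pics/w4.png

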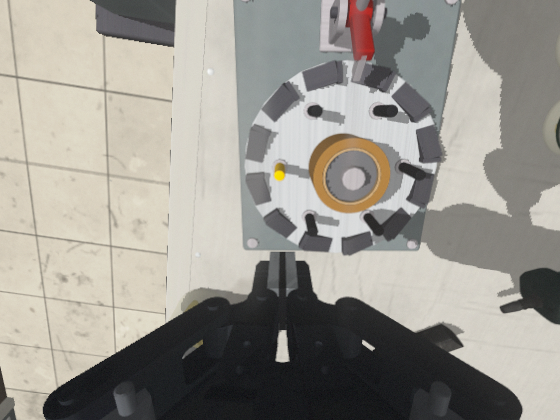

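The yellow pin's top is at (279.5,175) and the hub end at (353,179). The knob is out of the picture above the bracket, which fits tipped back. I'll check that against the scene camera and refine the pin.

```bash
python3 - <<'E'
from h import *
s,T,im,C=wrist()
h=onz(im,353,179,.086,C);y=onz(im,279.5,175,.072,C);d=(h-y)[:2]
print("hub",wc(h),"yel",wc(y),np.degrees(np.arctan2(d[1],d[0]))-9,np.hypot(*d))
# pins as vertical pairs : tops
t=[onz(im,*p,.072,C) for p in((315,110),(392,112),(421,176),(382,232),(314,232))]
print([wc(p).tolist() for p in t])
sc=get_image("scene");print(blob(sc,*RED))
for wy in(.109,.147):
    p=H+W.T@np.array([0,wy]);print(wy,proj(sc,[*p,.107]))
print("wrist plane tipped",proj(im,[*(H+W.T@np.array([0,.147])),.107],C),proj(im,[*(H+W.T@np.array([0,.109])),.107],C))
E
```

```text
hub [0.0008 0.0017] yel [-0.0605  0.0019] -0.2506581196966007 0.06132768275562923
[[-0.0313, 0.0562], [0.0321, 0.0548], [0.0643, 0.0012], [0.0357, -0.0525], [-0.0283, -0.0525]]
[([477.7, 290.8], [453, 275, 55, 29, 691]), ([312.5, 214.3], [311, 213, 4, 4, 14]), ([324.5, 227.5], [324, 227, 2, 2, 2])]
0.109 (np.float64(322.967983273933), np.float64(219.64961668487038))
0.147 (np.float64(312.41858553413454), np.float64(214.24369105059884))
wrist plane tipped (np.float64(377.4615337920381), np.float64(-45.305986509383644)) (np.float64(371.8103636230674), np.float64(24.991945019623614))
```

The pawl is tipped back: the knob shows at (312.5,214.3), as predicted. The wheel is at about 0. Now I'll lower beside the yellow pin and push gently, stopping short at first.

>>> send_rows --steps '[-1, 0, 0, 3.2, 0, -1, 0, 0, 3.2, 0, -1, 0, 0, 3.2, 0, -1, 0, 0, 3.2, 0, -1, 0, 0, 0, 0, -1, 0.4, 0, 0, 0, -1, 0.4, 0, 0, 0, -1, 0.3, 0, 0, 0, -1, 0.3, 0, 0, 0, -1, 0.3, 0, 0, 0, -1, 0.3, 0, 0, 0]'

```text
clock: 8.1
position: [0.486, -0.3856, 0.0511]
ee_rot: [0.001, 0.649, 0.761, -0.0]
contact_force: [1.0, -0.8, 0.9]
width: 0.0001
gripper_force: 0.6
```

>>> send_rows --steps '[-1, 0.3, 0, 0, 0, -1, 0.3, 0, 0, 0, -1, 0.3, 0, 0, 0, -1, 0.3, 0, 0, 0, -1, 0.3, 0, 0, 0, -1, 0.3, 0, 0, 0, -1, 0, 0, 0, 0, -1, 0, 0, 0, 0]'

```text
clock: 8.9
position: [0.482, -0.3667, 0.05]
ee_rot: [-0.001, 0.649, 0.761, 0.0]
contact_force: [-0.3, 0.6, 0.5]
width: -0.0007
gripper_force: 0.0
```

```bash
python3 - <<'E'
from h import *
s,T,im,C=wrist();print(s["clock"],wc(T[:3,3]),T[2,3],s["contact_force"])
save(im,"w5.png");y=blob(im,*YEL);print(y)
print([wc(onz(im,*q[0],.07,C)) for q in y])
sc=get_image("scene");print(blob(sc,*RED)[1:])
E
```

```text
8.9 [-0.0588  0.0126] 0.04996499042526737 [-0.25656939  0.57139477  0.50411875]
[([290.0, 245.3], [280, 221, 21, 47, 790])]
[array([-0.0549,  0.035 ])]
[([312.3, 214.5], [311, 213, 4, 4, 14]), ([324.0, 227.6], [322, 227, 5, 2, 5])]
```

View pics/w5.png

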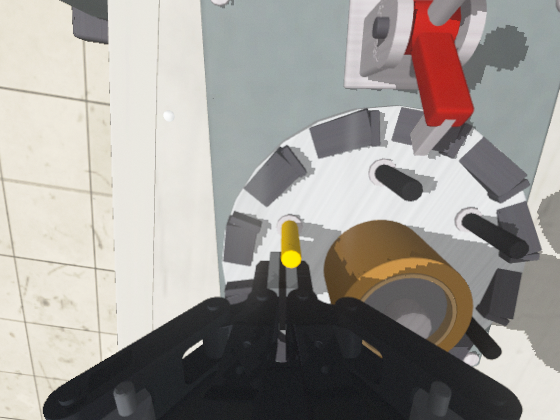

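The yellow pin's top is at (291,259) against the fingertip, and the other pin tops are at (411,189) and (517,246). I'll work out the wheel angle.

```bash
python3 - <<'E'
from h import *
s,T,im,C=wrist()
c=np.array([.0012,.0016])
for p,n in(((291,258.5),180),((411,189),120),((516,246),60)):
    q=wc(onz(im,*p,.072,C))-c;print(q,np.hypot(*q),(np.radians(n)-np.arctan2(q[1],q[0])))
E
```

```text
[-0.0556  0.0274] 0.06198483685547619 0.4578756673276647
[-0.0037  0.0614] 0.06151138106074355 0.46341097295444555
[0.0502 0.0339] 0.0605743344990269 0.45324263699443845
```

The wheel is at about -0.457 by all three pins, so about 3.2 mm more is needed.

>>> send_rows --steps '[-1, 0.16, 0, 0, 0, -1, 0.16, 0, 0, 0, -1, 0, 0, 0, 0, -1, 0, 0, 0, 0]'

```text
clock: 9.45
position: [0.4824, -0.3644, 0.0504]
ee_rot: [0.0, 0.649, 0.761, 0.0]
contact_force: [0.2, -1.6, -0.1]
width: -0.0003
gripper_force: 0.5
```

>>> send_rows --steps '[-1, -0.8, 0, 0, 0, -1, -1.2, 0, 0, 0, -1, 0, 0, -4, 0, -1, 0, 0, -4, 0, -1, 0, 0, -4, 0, -1, -2, 0, -1, 0, -1, 0, 0, 0, 0, -1, 0, 0, 0, 0]'

```text
clock: 10.25
position: [0.4879, -0.4039, 0.1795]
ee_rot: [-0.001, 0.649, 0.76, 0.0]
contact_force: [0.4, 0.6, -1.3]
width: -0.0002
gripper_force: 0.0
```

```bash
python3 - <<'E'
from h import *
s,T,im,C=wrist();print(s["clock"],wc(T[:3,3]),T[2,3],s["contact_force"])
save(im,"w6.png");y=blob(im,*YEL);print(y)
print([wc(onz(im,*q[0],.07,C)) for q in y])
E
```

```text
10.25 [-0.0587 -0.0251] 0.17949951626323934 [ 0.44039246  0.63013416 -1.31645806]
[([287.9, 140.6], [283, 134, 11, 14, 120])]
[array([-0.0537,  0.0327])]
```

View pics/w6.png

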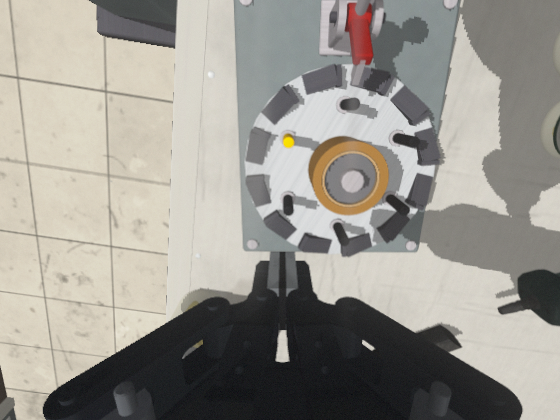

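The wheel has turned: the yellow pin's top is at (288.5,142.5), with other tops near (416,142) and (288,209). I'll compute its angle.

```bash
python3 - <<'E'
from h import *
s,T,im,C=wrist()
g=cv2.cvtColor(im["color"],cv2.COLOR_RGB2GRAY)
P=[wc(onz(im,*p,.072,C)) for p in((288.5,142.5),(343,105),(416,143),(405,210),(343,242),(288,209))]
print(np.array(P).tolist());c=np.array([.0012,.0016])
for q,n in zip(P,(180,120,60,0,-60,240)):
    q=q-c;d=np.radians(n)-np.arctan2(q[1],q[0]);print(np.hypot(*q).round(4),(d+np.pi)%(2*np.pi)-np.pi)
h=wc(onz(im,352,181,.086,C));print(h)
E
```

```text
[[-0.0536, 0.0324], [-0.0092, 0.0627], [0.0552, 0.0323], [0.054, -0.0282], [-0.0009, -0.0606], [-0.0535, -0.0274]]
0.0629 0.5120428398740127
0.062 0.3550018359888689
0.0621 0.530247919040737
0.0606 0.5138270154750071
0.0622 0.5573480140497997
0.0619 0.5597105287065283
[-0.0004  0.0023]
```

The wheel is at about -0.515, slightly short at most, which suits the play. I'll go over the knob to its far side.

>>> send_rows --steps '[-1, 3.5, 1, 0, 0, -1, 3.5, 1, 0, 0, -1, 3.5, 1, 0, 0, -1, 3.5, 1, 0, 0, -1, 3.5, 1, 0, 0, -1, 3.2, 0.9, 0, 0, -1, 0, 0, 0, 0, -1, 0, 0, 4, 0, -1, 0, 0, 4, 0, -1, 0, 0, 0, 0]'

```text
clock: 11.35
position: [0.5094, -0.1879, 0.0948]
ee_rot: [-0.007, 0.649, 0.761, -0.002]
contact_force: [-1.0, 0.6, -0.8]
width: 0.0
gripper_force: 0.0
```

```bash
python3 - <<'E'
from h import *
s,T=pose();print(s["clock"],wc(T[:3,3]),T[2,3],s["contact_force"])
sc=get_image("scene");print(blob(sc,*RED)[1:])
E
```

```text
11.35 [-0.0037  0.185 ] 0.094832348690292 [-0.99458655  0.63295973 -0.78289736]
[([312.5, 214.3], [311, 213, 4, 4, 14]), ([324.2, 227.6], [323, 227, 3, 2, 5])]
```

>>> send_rows --steps '[-1, 0, 0.3, 0, 0, -1, -0.5, 0, 0, 0, -1, -0.5, 0, 0, 0, -1, -0.5, 0, 0, 0, -1, -0.5, 0, 0, 0, -1, -0.5, 0, 0, 0, -1, -0.5, 0, 0, 0, -1, -0.5, 0, 0, 0, -1, -0.5, 0, 0, 0, -1, -0.5, 0, 0, 0, -1, 0, 0, 0, 0]'

```text
clock: 12.5
position: [0.5245, -0.2349, 0.1002]
ee_rot: [0.0, 0.649, 0.761, -0.0]
contact_force: [1.2, 0.2, 0.1]
width: -0.0002
gripper_force: 0.0
```

>>> send_rows --steps '[-1, -0.2, 0, 0, 0, -1, -0.2, 0, 0, 0, -1, 0, 0, 0, 0]'

```text
clock: 12.8
position: [0.525, -0.2382, 0.1003]
ee_rot: [0.0, 0.649, 0.761, 0.0]
contact_force: [0.4, 0.9, -0.1]
width: -0.0004
gripper_force: 0.0
```

```bash
python3 - <<'E'
from h import *
s,T=pose();print(s["clock"],wc(T[:3,3]),T[2,3],s["contact_force"])
sc=get_image("scene");print(blob(sc,*RED)[1:])
E
```

```text
12.8 [0.0038 0.1329] 0.10029261795743352 [ 0.4039147   0.85862653 -0.08252088]
[([323.9, 232.3], [320, 230, 9, 6, 24]), ([323.3, 220.1], [322, 219, 4, 4, 12])]
```

The knob is back at its starting pixel (323.3,220.1). I'll retreat and look from above.

>>> send_rows --steps '[-1, 1, 0, 0, 0, -1, 1.5, 0, 0, 0, -1, 0, 0, -4, 0, -1, 0, 0, -4, 0, -1, -3, 0, -4, 0, -1, -4, -1, 0, 0, -1, -4, -1, 0, 0, -1, -3, -1, 0, 0, -1, 0, 0, 0, 0, -1, 0, 0, 0, 0]'

```text
clock: 13.85
position: [0.5131, -0.3552, 0.2198]
ee_rot: [-0.001, 0.649, 0.761, 0.001]
contact_force: [-0.3, -0.2, -0.4]
width: -0.0
gripper_force: 0.0
```

```bash
python3 - <<'E'
from h import *
s,T,im,C=wrist();print(s["clock"],wc(T[:3,3]),T[2,3])
for wy in(.109,.113):print(proj(im,[*(H+W.T@np.array([0,wy])),.107],C))
y=blob(im,*YEL);r=blob(im,*RED);print(y,r)
c=np.array([.0012,.0016]);q=wc(onz(im,*y[0][0],.066,C))-c;print(q,np.pi-np.arctan2(q[1],q[0]))
A=im["color"][60:300,180:480];cv2.imwrite("pics/w7.png",cv2.resize(A,None,fx=2.5,fy=2.5,interpolation=3)[:,:,::-1])
E
```

```text
13.85 [-0.0263  0.0191] 0.2198416008012249
(np.float64(313.5092684601516), np.float64(101.03379270069821))
(np.float64(313.6740302185487), np.float64(95.92658007558165))
[([255.9, 181.5], [252, 178, 9, 8, 50])] [([312.6, 99.5], [302, 71, 27, 60, 1057])]
[-0.0549  0.0285] 0.47883082394302345
```

View pics/w7.png

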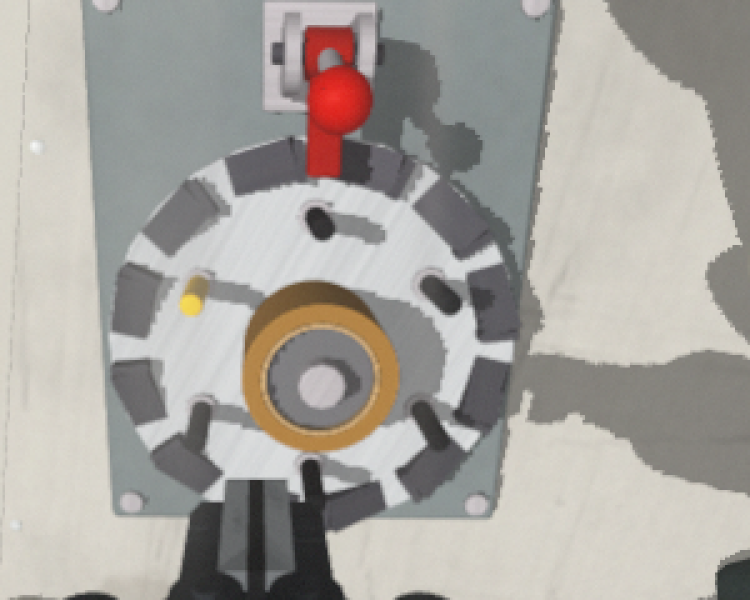

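The knob sits at its pawl-down position (seen (316,100), predicted (313.5,101)), and the nose is between two teeth. I'll do one last check against the starting scene picture.

```bash
python3 - <<'E'
from h import *
i0=cv2.imread("pics/scene0.png")[:,:,::-1];b0=cv2.imread("pics/side0.png")[:,:,::-1]
def cen(c,x0,x1,y0,y1):
    c=c[y0:y1,x0:x1].astype(float);w=np.clip(c[:,:,0]-np.maximum(c[:,:,1],c[:,:,2])-30,0,None);yy,xx=np.mgrid[y0:y1,x0:x1]
    return (w*xx).sum()/w.sum(),(w*yy).sum()/w.sum()
a=get_image("scene");b=get_image("side")
for i in(i0,a["color"]):print(cen(i,316,332,214,226))
for i in(b0,b["color"]):print("side",cen(i,266,284,186,198))
s,T,im,C=wrist();c=np.array([.0012,.0016]);q=wc(onz(im,256.4,181.6,.072,C))-c;print(q,np.pi-np.arctan2(q[1],q[0]))
p=lambda y:proj(b,[*(H+W.T@np.array([0,y])),.107]);print(p(.109),p(.113))
E
```

```text
(np.float64(322.8851851851852), np.float64(219.70423280423282))
(np.float64(322.88174171202377), np.float64(219.72093023255815))
side (np.float64(273.63713699031973), np.float64(191.85978292754473))
side (np.float64(273.6260454002389), np.float64(191.8536439665472))
[-0.0533  0.0304] 0.5183375435717128
(np.float64(273.2314245720412), np.float64(192.5727675967235)) (np.float64(273.36740531538675), np.float64(193.08967245861413))
```

The knob matches its starting position to 0.02 px, so the pawl is fully down. The wheel is at -0.52 rad and the robot is clear.

```bash
python3 -c "
from rig import sign_off;print(sign_off())"
```

```text
the job is handed in; nothing more can be done
None
```

The job is done and handed in: the wheel is back one notch (about -0.52 rad), the pawl is fully down in the next notch, the arm is clear after about 14 s, and none of the moves went near the jars or the other things on the table.

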